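Hold a cabinet hinge leaf in line for its pin

ROBOT

A 6-joint arm with a two-finger parallel gripper is mounted at the origin on the work surface. World frame = base frame: x ahead of the robot, y to its left, z up, the work surface at z = 0. Lengths are in mm, angles in degrees, forces in N, time in s.
With the tool pointing down it reaches from about 275 to 775 mm from the base axis. Payload 14.6 kg.
Tool frame: the origin (TCP) lies at the very end of the fingers, on their centre line; the grasp point (between the pads) lies 19 mm behind it; z points along the fingers, y is the line along which they close (so a half turn about z gives the same grasp; the last joint's range is limited). The gripper opens to 85 mm and grips with 20 to 120 N. Pads are 22 mm wide; open, the fingers measure 114 mm over their backs; the gripper's body (76 mm by 85 mm) begins 54 mm behind the grasp point. The pads swing forward as they close: fully open they stand 13 mm farther back than shut.
Start: joints at [-79.2, 15.075, -2.767, 72.158, 0, 81.102], TCP at [176.954, -494.283, 231.278] pointing down, gripper open.
Joint ranges: [-151.79, 151.79], [-50.71, 97.33], [-67.44, 78.34], [-121.81, 120.89], [-77.56, 73.72], [-180, 180]. Speed limits (degrees/s): [108.29, 108.29, 147.25, 159.86, 180, 180].

INTERFACE

Orientations are given as [roll, pitch, yaw] about the fixed x, y, z axes, in that order (R = Rz(yaw) Ry(pitch) Rx(roll)).
In Python, from workcell import bot gives the robot as it stands.
- The arm moves only by the tool send_rows, never from a script. Its argument "targets" is a list that holds one entry, the list of rows, each a list of 7 numbers: the turn, a rotation vector about the tool's x, y, z in units of 6 degrees (1.0 is 6 degrees), then the shift along the tool's x, y, z in units of 25 mm (1.0 is 25 mm), then the finger opening in mm, from 0 to 85.4. In form: [[[ax, ay, az, dx, dy, dz, claw], ...]]. A call has exactly 5 rows; each row shifts and turns the commanded pose from where the row before left it, along the tool's axes as they then stand; what a row does not reach is not made up. A row lasts 1/10 s, in which the tool goes at most 50 mm and 8.59 degrees, less where a joint would pass 70% of its speed; a pose out of reach is approached as far as the arm can. A call is refused whole if a number of a shift passes 1 or a number of a turn 1, either way. A call with a gripper value outside its range is refused whole. The fingers move at their own pace and stop on an object; the grip force is fixed at half the most. Time passes only in rows, so rows that do not move let the fingers close, or fill a call up. It gives the time, the measured TCP pose, the force and the opening at its end, in the units of the state.
- bot.sense(): the state, without advancing time (a new reading comes with each control period).
- bot.grab_frame(name): name is "scene" or "top" or "wrist"; returns a dict with "pixels" (420x560x3 uint8, red, green, blue), "intrinsics" (3x3 intrinsics, pixels), "T" (4x4, takes a point from camera to world coordinates); the wrist camera has in their place "hand_eye" (4x4, takes a point from camera to tool coordinates, whose origin is the TCP and whose axes are the flange's). Camera axes: x right, y down, z forward; pixel columns grow to the right and rows downward; lengths in mm; the calibration is good to about 2 mm. The wrist camera is an equidistant fisheye: a pixel r from the principal point sees the ray r / f radians off the axis. A picture is of the moment at which its call begins: read the wrist's pose just before it. There is no depth.
- bot.close_job(): hands the job in, once; it reports no verdict.
Trained networks look in a picture, given as the dict that the camera call returned (one of the last four; its "shot" number tells which), for a name from the list of things; names that differ only in an ending like _2 or _b are one class to them, and where a whole thing is asked for, a point or a joint stands for the part that bears it (a point fixed in the world has none). Each returns a list of dicts, best first, with "conf" (0 to 1); they miss things now and then, are a little off and sometimes report something else, mostly with a low value. They report only what shows in the picture. A call takes as long as a camera call. They do not tell look-alikes from the thing itself.
- bot.silhouettes(picture, thing): "pixels" (420x560 bool, what is visible of it).
- bot.mark_of(picture, thing): "xyz" ([x, y, z] in mm, in world coordinates, good to about 4 mm: a listed point, or the origin of a listed thing).
The state is a dict: "clock": time; "joint_positions": joint angles; "joint_velocities": joint speeds; "effort": joint torques, N m; "position": TCP position; "eef_rot": TCP orientation; "force": force on the tool from outside, world axes, zero at the start; "moment": the same for the moment, N m; "finger_gap": opening from 0.0 (shut) to 1.0 (fully open).
Only numpy, scipy, OpenCV 4.12 (cv2) and the standard library are available. Lean on these libraries where they do the work, as an engineer would, in place of code of your own. Each camera call takes 0.05 s, during which the arm holds its last target. There are 200 camera calls.

TASK

The network wall box lies on its back, with a two-knuckle hinge leaf on its jamb block. Pick up the loose hinge leaf with the single middle knuckle and bring that knuckle in between the box's two so that the three holes line up for the hinge pin. Finish while still holding it there in the air, steady and not pressed against the box, and leave the pin and everything else where they lie.

Things in the scene. Friction and masses are not known exactly. Their poses are not given: they have to be found in the camera images.
- leaf: The loose steel hinge leaf to hold, 90 x 46 mm, ONE knuckle in the middle of its far end. Lies flat, +x (to the knuckle) within 0.6 rad of the robot's +x, z up. Origin: underside, mid-width, 45 mm behind the hole. Plate 4 mm thick, x -35 to 31 mm, with rims 15 mm tall along both long sides (x -35 to 29, outer faces y = +-23): grip across the rims (46 mm) near x = -5 mm. 0.13 to 0.25 kg.
- leaf_axis (a point): Middle of the hole of the loose leaf's knuckle, 45 mm along +x and 10 mm up from the leaf's origin; axes as the leaf's. The hole runs along y. The knuckle is a tube 20 mm in outer diameter, 24 mm long (y = +-12 mm), hole 12 mm, on a neck 24 mm wide and 14 mm long.
- box: Grey steel wall box, fixed, open side up, 200 x 260 x 100 mm (x, y, z). Origin: centre of its underside; -x side faces the robot, yaw within 0.3 rad. In the middle of that side: a dark jamb block 90 mm wide (x -125 to -99, z 45 to 95 mm), on it an upright steel leaf 76 mm wide (front face x = -128, top z = 105 mm) with two knuckles sticking out towards the robot.
- jamb_axis (a point): Middle of the gap between the box's two knuckles, on their holes' axis (along y): x -144, y 0, z 105 mm in the box's frame; axes as the box's. Knuckles: 20 mm tubes, 12 mm holes, y 14 to 30 mm either side, so the gap is 28 mm, open from above, below and -x. leaf_axis belongs here, hole along y, leaf +x along box +x.
- fork_leaf: A second loose hinge leaf, not to be used: same plate and size, but with TWO narrow knuckles (10 mm each) at the corners of its end. Lies flat in the other of the two leaf places. Origin as for the leaf. Leave alone.
- pin: The steel hinge pin, 8 mm thick and 90 mm long with a 22 mm bent end, lying on the desk between robot and box. Origin on the desk below the middle of its shaft. Leave alone.
- screwdriver: Screwdriver, 180 mm long, lying at the robot's right. Leave alone.
- tape: Roll of black tape, 68 mm across and 19 mm tall, lying flat close to the robot. Leave alone.
- screw_tray: Grey open tray with screws, 80 x 110 x 25 mm, beyond the leaves. Leave alone.
- mug: White mug, 80 mm across and 90 mm tall, far right. Leave alone.
- adapter: Black plug-in power adapter, 90 x 50 x 32 mm, close to the robot at the left. Leave alone.
Not all that is in view belongs to the job. What is shaped like the leaf but brown or red is not meant.

How it is judged (in metres and radians):
On the way, in this order (a step that is already met when the one before it is completed fails the run):
1. the single-knuckle leaf is held in the fingers, lifted clear of the desk (contact force between leaf and the fingers above 2 N and height (world z) of leaf above 0.04 m), for 0.2 s.
2. its knuckle is between the box's knuckles, the holes in line (distance between leaf_axis and jamb_axis below 0.0035 m and angle between the y axis of leaf_axis and the y axis of jamb_axis, either way round below 0.08 rad and contact force between leaf and the fingers above 2 N), for 0.5 s.
At the end, for the whole second after the job is handed in: The fingers hold the single-knuckle leaf (over 2 N), hole over 90 mm above the desk, its middle within 3.5 mm of the middle of the box's hinge gap and its direction within 0.08 rad; steady (under 0.02 m/s), under 4 N on the box; no other thing moved over 25 mm (all of step 2 and height (world z) of leaf_axis above 0.09 m and contact force between leaf and box below 4 N and linear speed of leaf below 0.02 m/s and distance of each of fork_leaf, pin, screwdriver, tape, screw_tray, mug, adapter from where it was at the start of the episode below 0.025 m); the arm keeps its last pose, push and grip.
It fails at once if another thing on the desk is knocked out of its place (more than 25 mm) (distance of any of fork_leaf, pin, screwdriver, tape, screw_tray, mug, adapter from where it was at the start of the episode above 0.025 m).
It also fails if it takes over 42 s, if anything falls off the work surface, if the arm or the gripper's body presses on something with over 40 N, if the wrist force passes 120 N, or if a joint passes its speed limit or range.

## Working session

There is one attempt and no reset: what is moved stays moved. The work goes in short steps, Python scripts to look and compute and a tool call to move; the robot and the scene stay as the last step left them, time stands still between calls to the robot, and variables do not carry over. Pictures are saved under pics/ and viewed, on a budget of 10 in all, crops included, one or two more only if the job needs it, and the job is handed in when it is done.

Besides the shell and the picture viewer there is one more tool, called by a JSON object that holds its "op" and its "data". send_rows: Moves the arm, as the interface text tells. Its arguments: {"type":"object","properties":{"targets":{"type":"array","items":{"type":"array","items":{"type":"array","items":{"type":"number"}}}}},"required":["targets"]}

```bash
mkdir -p pics; ls
python3 - <<'E'
from workcell import bot
import cv2,numpy as np
print(bot.sense())
for n in("scene","top"):
    p=bot.grab_frame(n); cv2.imwrite(f"pics/{n}0.png",p["pixels"][:,:,::-1])
    print(n,p["intrinsics"],p["T"].round(3).tolist() if hasattr(p["T"],'round') else p["T"])
    for t in("leaf","leaf_axis","box","jamb_axis","fork_leaf","pin"):
        print(t,[(np.round(d["xyz"],1).tolist(),round(d["conf"],2)) for d in bot.mark_of(p,t)][:3])
E
```

```text
pics
{'clock': 0.0, 'joint_positions': array([-7.91979933e+01,  1.50977186e+01, -2.80467796e+00,  7.21579846e+01,
        7.23530215e-06,  8.11024608e+01]), 'joint_velocities': array([-0.01936554, -0.10973969, -0.0533028 ,  0.02532444,  0.05185975,
        0.03847377]), 'effort': array([-5.36893072e-03, -6.37618589e+01,  3.84559214e+01,  1.39629803e-02,
       -1.03975244e-04, -8.32508334e-06]), 'position': array([ 176.91722648, -493.9945289 ,  230.8293299 ]), 'eef_rot': array([-1.79940347e+02, -9.34616724e-03,  1.96995410e+01]), 'force': array([ 0.34730889, -0.45481878, -0.71867373]), 'moment': array([ 0.00909958, -0.01020857, -0.00500882]), 'finger_gap': 0.998314954340646}
scene [[418.60020198   0.         276.98584658]
 [  0.         418.60020198 203.71233308]
 [  0.           0.           1.        ]] [[-0.868, 0.316, -0.382, 1032.946], [0.496, 0.545, -0.676, 779.953], [-0.005, -0.777, -0.63, 887.533], [0.0, 0.0, 0.0, 1.0]]
leaf [([605.7, 413.9, 0.6], 0.91), ([494.4, 131.0, -3.8], 0.85), ([364.9, 115.6, 2.8], 0.69)]
leaf_axis [([533.1, 153.7, 7.8], 0.86), ([345.2, 73.2, 11.8], 0.79), ([606.2, 367.6, 11.1], 0.68)]
box [([693.7, -98.8, 2.0], 0.79)]
jamb_axis [([553.2, -118.8, 108.4], 0.82)]
fork_leaf [([466.1, 350.4, 1.0], 0.95)]
pin [([424.7, -77.2, -4.7], 0.61)]
top [[487.00102964   0.         282.38329865]
 [  0.         487.00102964 209.95979642]
 [  0.           0.           1.        ]] [[-0.014, -0.983, 0.185, 280.475], [-1.0, 0.011, -0.018, -67.555], [0.016, -0.185, -0.983, 1379.65], [0.0, 0.0, 0.0, 1.0]]
leaf [([781.1, 154.7, -2.0], 0.95), ([490.1, 125.8, -0.3], 0.9), ([609.5, 414.9, -3.0], 0.72)]
leaf_axis [([345.0, 69.1, 11.5], 0.95), ([535.6, 157.2, 7.6], 0.88), ([816.7, 124.2, 11.2], 0.81)]
box [([688.8, -95.7, 4.5], 0.67)]
jamb_axis [([553.6, -120.3, 98.8], 0.68)]
fork_leaf [([465.5, 345.4, -1.3], 0.68)]
pin [([425.8, -81.3, -1.6], 0.53)]
```

View pics/top0.png

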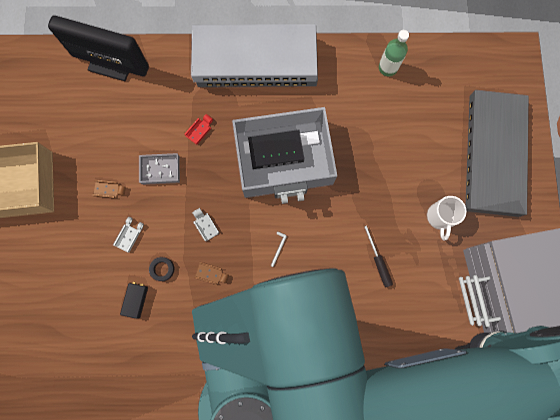

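View pics/scene0.png

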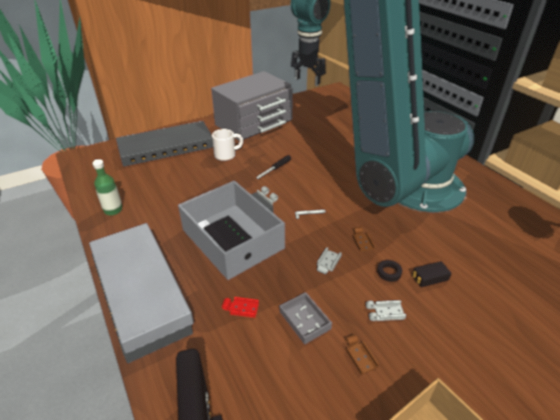

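The top view shows the single-knuckle leaf at about (205,225). The fork leaf is at (130,235), the box knuckles at (290,197) and the brown and red decoys are elsewhere. The marks agree: leaf about (492,128) at yaw about 33°, and box yaw about 9°. I'll move above the leaf.

{"op": "send_rows", "data": {"targets": [[[0,0,0,0.5,-0.5,0,60],[0,0,0,1,-0.95,0,60],[0,0,0,1,-0.95,0,60],[0,0,0,1,-0.95,0,60],[0,0,0,1,-0.95,0,60]]]}}

```text
clock: 1.2
position: [247.1, -353.0, 231.3]
eef_rot: [180.0, -0.0, 19.7]
force: [1.0, 0.1, 0.1]
finger_gap: 0.704
```

{"op": "send_rows", "data": {"targets": [[[0,0,0,1,-0.95,0,60],[0,0,0,1,-0.95,0,60],[0,0,0,1,-0.95,0,60],[0,0,0,1,-0.95,0,60],[0,0,0,1,-0.95,0,60]]]}}

```text
clock: 1.7
position: [324.4, -199.0, 231.4]
eef_rot: [180.0, -0.0, 19.7]
force: [0.1, -0.7, -0.6]
finger_gap: 0.702
```

{"op": "send_rows", "data": {"targets": [[[0,0,0,1,-0.95,0,60],[0,0,0,1,-0.95,0,60],[0,0,0,1,-0.95,0,60],[0,0,0,1,-0.95,0,60],[0,0,0,1,-0.95,0,60]]]}}

```text
clock: 2.2
position: [401.7, -45.2, 231.4]
eef_rot: [180.0, -0.0, 19.7]
force: [1.0, -1.0, -0.8]
finger_gap: 0.699
```

{"op": "send_rows", "data": {"targets": [[[0,0,0,1,-0.95,0.2,60],[0,0,0,1,-0.95,0.2,60],[0,0,0,1,-0.95,0.2,60],[0,0,0,1,-0.95,0.2,60],[0,0,0,0.5,-0.5,0.2,60]]]}}

```text
clock: 2.7
position: [471.6, 94.5, 206.0]
eef_rot: [-180.0, -0.0, 19.8]
force: [-0.3, -1.9, -0.3]
finger_gap: 0.695
```

{"op": "send_rows", "data": {"targets": [[[0,0,-1,0,0,0,60],[0,0,-1,0,0,0,60],[0,0,-0.2,0,0,0,60],[0,0,0,0,0,0,60],[0,0,0,0,0,0,60]]]}}

```text
clock: 3.2
position: [471.4, 91.9, 206.4]
eef_rot: [180.0, -0.0, 32.8]
force: [0.2, 0.1, -0.6]
finger_gap: 0.703
```

```bash
cat > h.py <<'E'
from workcell import bot
import cv2,numpy as np
from scipy.spatial.transform import Rotation as Ro
def wrist():
    s=bot.sense(); p=bot.grab_frame("wrist")
    T=np.eye(4); T[:3,:3]=Ro.from_euler('xyz',s["eef_rot"],degrees=True).as_matrix(); T[:3,3]=s["position"]
    p["W"]=T@p["hand_eye"]; return p,s
def proj(p,X):   # world -> wrist pixel
    X=np.atleast_2d(X); c=(X-p["W"][:3,3])@p["W"][:3,:3]
    K=p["intrinsics"]; r=np.hypot(c[:,0],c[:,1]); th=np.arctan2(r,c[:,2])
    return np.c_[K[0,2]+K[0,0]*th*c[:,0]/r, K[1,2]+K[1,1]*th*c[:,1]/r]
def onplane(p,uv,z):
    K=p["intrinsics"]; uv=np.atleast_2d(uv).astype(float); d=(uv-K[:2,2])/[K[0,0],K[1,1]]
    th=np.linalg.norm(d,axis=1); D=np.c_[d/th[:,None]*np.sin(th)[:,None],np.cos(th)]@p["W"][:3,:3].T
    o=p["W"][:3,3]; return o+D*((z-o[2])/D[:,2])[:,None]
def marks(p,*ts):
    for t in ts: print(t,[(np.round(d["xyz"],1).tolist(),round(d["conf"],2)) for d in bot.mark_of(p,t)][:3])
E
python3 - <<'E'
from h import *
p,s=wrist(); cv2.imwrite("pics/w1.png",p["pixels"][:,:,::-1])
print(np.round(p["hand_eye"],3).tolist(),p["intrinsics"])
marks(p,"leaf","leaf_axis","jamb_axis","box")
for d in bot.silhouettes(p,"leaf"):
    m=d["pixels"]; ys,xs=np.nonzero(m); print(d["conf"],m.sum(),xs.mean(),ys.mean(),onplane(p,[xs.mean(),ys.mean()],8).round(1))
    P=onplane(p,np.c_[xs,ys],10)[:,:2].astype(np.float32); print(cv2.minAreaRect(P))
E
```

```text
[[-0.001, -0.948, -0.319, 82.919], [1.0, -0.001, 0.0, 0.16], [-0.0, -0.319, 0.948, -142.534], [0.0, 0.0, 0.0, 1.0]] [[325.1922621    0.         279.67958336]
 [  0.         325.1922621  212.29353631]
 [  0.           0.           1.        ]]
leaf [([499.4, 126.7, 0.2], 0.91), ([363.7, 113.2, 3.0], 0.64), ([551.9, -116.7, 107.0], 0.5)]
leaf_axis [([533.6, 151.9, 6.7], 0.79), ([349.2, 70.1, 7.1], 0.56), ([421.1, -80.1, -4.9], 0.45)]
jamb_axis [([554.1, -119.9, 107.9], 0.69)]
box [([554.1, -120.0, 109.4], 0.63), ([698.3, -94.9, -0.0], 0.62)]
0.94 3225 263.39131782945736 142.02883720930234 [[500.7 130.8   8. ]]
((503.698486328125, 132.21189880371094), (90.61135864257812, 47.5936164855957), 31.35679054260254)
0.85 2548 214.9850863422292 250.42582417582418 [[363.9 112.9   8. ]]
((361.84552001953125, 107.86489868164062), (94.7197265625, 52.25602340698242), 75.54109954833984)
```

View pics/w1.png

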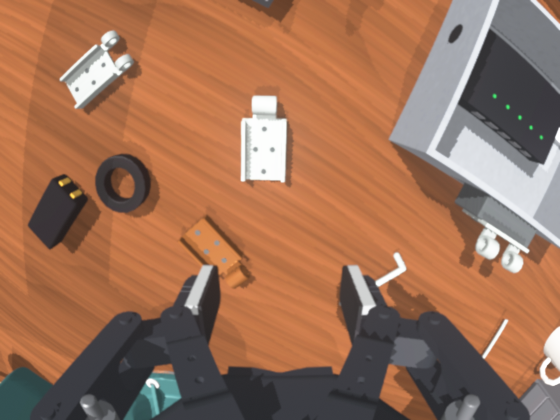

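The wrist view shows the leaf at (263,142) with its knuckle up, between the finger lines. Its silhouette is 90.6 x 47.6 mm, which matches 90 x 46, at yaw 31.4°. I'll align and descend.

{"op": "send_rows", "data": {"targets": [[[0,0,0.23,0.46,-0.23,0,62],[0,0,0,0.5,-0.24,0.5,62],[0,0,0,0.4,-0.2,1,62],[0,0,0,0,0,1,62],[0,0,0,0,0,1,62]]]}}

```text
clock: 4.0
position: [491.6, 124.7, 116.9]
eef_rot: [-180.0, 0.0, 31.6]
force: [0.5, 0.1, 0.2]
finger_gap: 0.728
```

{"op": "send_rows", "data": {"targets": [[[0,0,0,0,0,1,62],[0,0,0,0,0,1,62],[0,0,0,0,0,0.6,62],[0,0,0,0,0,0,62],[0,0,0,0,0,0,62]]]}}

```text
clock: 4.5
position: [491.6, 124.3, 53.6]
eef_rot: [-180.0, 0.0, 31.5]
force: [-0.0, -0.0, 1.3]
finger_gap: 0.726
```

Run:
```python
from h import *
p,s=wrist(); cv2.imwrite("pics/w2.png",p["pixels"][:,:,::-1]); print(s["position"],s["eef_rot"])
marks(p,"leaf","leaf_axis")
for d in bot.silhouettes(p,"leaf")[:1]:
    ys,xs=np.nonzero(d["pixels"]); P=onplane(p,np.c_[xs,ys],12)[:,:2].astype(np.float32); print(d["conf"],cv2.minAreaRect(P))
```

```text
[491.56668498 124.30241139  53.62937178] [-1.79983705e+02  2.91070262e-02  3.15428645e+01]
leaf [([498.6, 131.1, 2.9], 0.68), ([362.9, 120.9, -0.8], 0.57)]
leaf_axis [([532.3, 146.9, 8.3], 0.68)]
0.69 ((367.1464538574219, 118.55645751953125), (38.464393615722656, 57.4732551574707), 72.49835968017578)
```

View pics/w2.png

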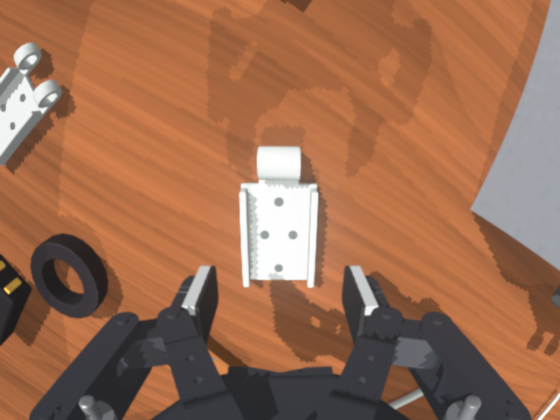

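The leaf is centred and square between the fingers at (279,225). I'll descend and close.

{"op": "send_rows", "data": {"targets": [[[0,0,0,0,0,0.7,62],[0,0,0,0,0,0.6,62],[0,0,0,0,0,0.4,62],[0,0,0,0,0,0.23,62],[0,0,0,0,0,0,62]]]}}

```text
clock: 5.2
position: [491.5, 124.0, 5.3]
eef_rot: [-180.0, 0.0, 31.5]
force: [-0.3, 0.2, 0.4]
finger_gap: 0.722
```

{"op": "send_rows", "data": {"targets": [[[0,0,0,0,0,0,54],[0,0,0,0,0,0,50],[0,0,0,0,0,0,30],[0,0,0,0,0,0,30],[0,0,0,0,0,0,30]]]}}

```text
clock: 5.7
position: [492.0, 124.1, 6.5]
eef_rot: [180.0, -0.1, 31.5]
force: [-3.2, -0.3, 11.9]
finger_gap: 0.517
```

{"op": "send_rows", "data": {"targets": [[[0,0,0,0,0,0,30],[0,0,0,0,0,-0.1,30],[0,0,0,0,0,-0.3,30],[0,0,0,0,0,-0.6,30],[0,0,0,0,0,-1,30]]]}}

```text
clock: 6.2
position: [490.8, 124.0, 55.7]
eef_rot: [-179.9, 0.1, 31.5]
force: [-0.4, 1.1, -0.4]
finger_gap: 0.512
```

{"op": "send_rows", "data": {"targets": [[[0,0,0,0,0,-1,30],[0,0,0,0,0,-1,30],[0,0,0,0,0,-1,30],[0,0,0,0,0,-0.8,30],[0,0,0,0,0,0,30]]]}}

```text
clock: 6.7
position: [492.8, 124.2, 153.2]
eef_rot: [179.9, -0.2, 31.5]
force: [1.3, -0.7, -2.3]
finger_gap: 0.516
```

Run:
```python
from h import *
p,s=wrist(); cv2.imwrite("pics/w3.png",p["pixels"][:,:,::-1]); print(s["position"],s["eef_rot"],s["force"],s["finger_gap"])
marks(p,"leaf","leaf_axis","jamb_axis","box")
for n in("scene","top"):
    p=bot.grab_frame(n); cv2.imwrite(f"pics/{n}3.png",p["pixels"][:,:,::-1])
    marks(p,"leaf","leaf_axis","jamb_axis","box")
```

```text
[492.77747474 124.16692544 153.24059991] [179.8894639   -0.21252529  31.51856927] [ 1.34917571 -0.69636123 -2.26415959] 0.5157001650070762
leaf [([500.6, 128.5, 148.3], 0.7), ([289.8, 318.9, -0.5], 0.5)]
leaf_axis [([538.6, 148.1, 152.8], 0.93), ([349.6, 72.2, 8.4], 0.71)]
jamb_axis [([551.7, -119.2, 109.8], 0.84), ([468.9, 345.7, -0.5], 0.16)]
box [([696.7, -91.5, 1.9], 0.91), ([552.1, -119.3, 110.1], 0.28)]
leaf [([364.2, 117.5, -0.3], 0.83), ([608.9, 416.3, 1.6], 0.81), ([494.9, 127.4, 138.7], 0.62)]
leaf_axis [([532.5, 153.4, 151.0], 0.87), ([343.9, 72.4, 9.8], 0.81), ([815.4, 127.7, 10.8], 0.75)]
jamb_axis [([552.8, -119.8, 105.7], 0.58)]
box [([698.0, -98.0, 0.2], 0.64), ([552.3, -117.4, 107.7], 0.34)]
leaf [([610.3, 414.9, -1.3], 0.68), ([363.6, 118.2, 6.1], 0.54), ([487.1, 125.1, 141.8], 0.48)]
leaf_axis [([346.3, 73.6, 8.9], 0.56), ([815.7, 123.4, 9.5], 0.56)]
jamb_axis [([554.0, -118.2, 99.8], 0.77), ([400.0, -358.1, -3.2], 0.44)]
box []
```

View pics/w3.png

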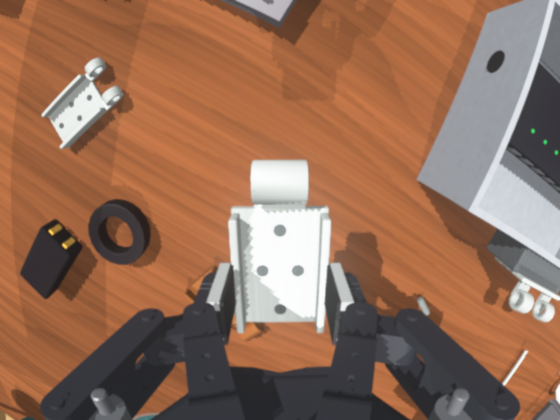

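The leaf is gripped square, knuckle at (279,182) in the wrist view. Next I'll move to a stand-off 50 mm in front of the hinge gap, turned to the box's yaw.

{"op": "send_rows", "data": {"targets": [[[0,0,0,-0.34,0.4,0,30],[0,0,0,-0.6,0.7,0,30],[0,0,0,-0.8,0.96,0,30],[0,0,0,-0.8,0.96,0,30],[0,0,0,-0.8,0.96,0,30]]]}}

```text
clock: 7.95
position: [471.8, -6.1, 150.6]
eef_rot: [180.0, -0.0, 31.5]
force: [-0.6, 0.3, -0.7]
finger_gap: 0.517
```

{"op": "send_rows", "data": {"targets": [[[0,0,0,-0.8,0.96,0,30],[0,0,0,-0.8,0.96,0,30],[0,0,0,-0.8,0.96,0,30],[0,0,0,-0.6,0.7,0,30],[0,0,0,-0.4,0.5,0.2,30]]]}}

```text
clock: 8.45
position: [452.8, -138.0, 145.9]
eef_rot: [179.9, -0.0, 31.4]
force: [0.4, 0.3, -2.0]
finger_gap: 0.512
```

{"op": "send_rows", "data": {"targets": [[[0,0,0.7,0,0,0.4,30],[0,0,0.9,0,0,0.6,30],[0,0,0.9,0,0,0.5,30],[0,0,0.8,0,0,0.3,30],[0,0,0.38,0,0,0,30]]]}}

```text
clock: 8.95
position: [452.3, -136.1, 99.6]
eef_rot: [-180.0, 0.1, 9.2]
force: [-0.9, -0.9, -1.9]
finger_gap: 0.514
```

{"op": "send_rows", "data": {"targets": [[[0,0,0,0,0,0,30],[0,0,0,0,0,0,30],[0,0,0,0,0,0,30],[0,0,0,0,0,0,30],[0,0,0,0,0,0,30]]]}}

```text
clock: 9.45
position: [453.3, -135.8, 100.6]
eef_rot: [180.0, -0.0, 9.5]
force: [0.9, 0.5, -2.0]
finger_gap: 0.512
```

Run:
```python
from h import *
p,s=wrist(); cv2.imwrite("pics/w4.png",p["pixels"][120:320,180:380,::-1].repeat(4,0).repeat(4,1)[:600]); cv2.imwrite("pics/w4full.png",p["pixels"][:,:,::-1]); print(s["position"],s["eef_rot"],s["force"],s["finger_gap"])
marks(p,"leaf","leaf_axis","jamb_axis","box")
K=p["intrinsics"]
for n in("scene","top"):
    p=bot.grab_frame(n); cv2.imwrite(f"pics/{n}4.png",p["pixels"][:,:,::-1])
    marks(p,"leaf","leaf_axis","jamb_axis","box")
```

```text
[ 453.31054089 -135.84283378  100.62124391] [ 1.79994093e+02 -7.75875202e-03  9.46017664e+00] [ 0.92953795  0.51383033 -2.04185828] 0.51155061528521
leaf [([461.5, -131.8, 100.2], 0.83), ([363.7, 116.1, 2.3], 0.73)]
leaf_axis [([349.8, 71.6, 8.8], 0.81)]
jamb_axis []
box []
leaf [([366.5, 117.5, 0.7], 0.82), ([459.4, -133.0, 90.4], 0.74), ([607.6, 419.4, 3.1], 0.62)]
leaf_axis [([814.5, 124.7, 7.5], 0.95), ([503.0, -121.9, 100.8], 0.77), ([602.3, 369.8, 10.2], 0.77)]
jamb_axis [([551.4, -118.5, 106.6], 0.75)]
box [([695.0, -96.3, 0.9], 0.73)]
leaf [([781.4, 152.2, -2.0], 0.96), ([364.6, 117.2, 2.4], 0.84)]
leaf_axis [([601.0, 365.9, 11.5], 0.86), ([816.0, 124.1, 10.5], 0.79), ([344.5, 69.9, 11.7], 0.76)]
jamb_axis [([554.8, -120.3, 102.5], 0.96)]
box [([689.7, -95.3, 3.9], 0.68)]
```

View pics/w4full.png

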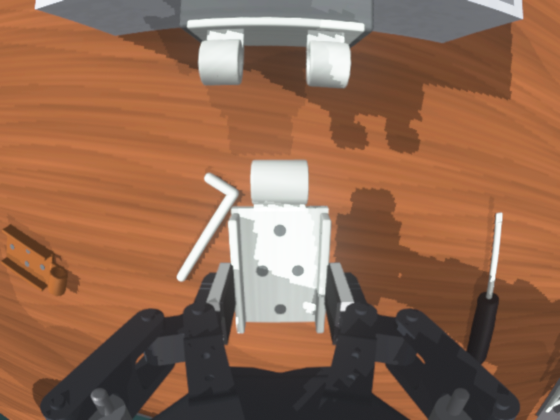

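The leaf knuckle is at (279,182) and the box knuckles at (221,62) and (328,63), all in one wrist view. I'll enlarge it to read the edges.

Run:
```python
import cv2
a=cv2.imread("pics/w4full.png")[15:215,180:380]
b=cv2.resize(a,None,fx=3,fy=3,interpolation=cv2.INTER_CUBIC)
for i in range(0,200,20):
    cv2.line(b,(i*3,0),(i*3,6),(0,0,255),1);cv2.line(b,(0,i*3),(6,i*3),(0,0,255),1)
cv2.imwrite("pics/w4c.png",b)
g=cv2.cvtColor(a,cv2.COLOR_BGR2GRAY)
for v in (55,65,75,175,185): print(v,[ (180+i,int(x)) for i,x in enumerate(g[v-15]) if 0<i<199 and abs(int(g[v-15][i+1])-int(g[v-15][i-1]))>50])
for u in (210,230,318,338,262,279,296): print(u,[ (15+i,int(x)) for i,x in enumerate(g[:,u-180]) if 0<i<199 and abs(int(g[i+1,u-180])-int(g[i-1,u-180]))>50])
```

```text
55 [(197, 88), (198, 150), (199, 225), (236, 229), (237, 187), (238, 135), (305, 81), (306, 130), (307, 181), (349, 229), (350, 167), (351, 101)]
65 [(197, 92), (198, 154), (199, 215), (237, 178), (305, 90), (306, 162), (307, 237), (349, 233), (350, 174), (351, 105)]
75 [(305, 98), (306, 147), (307, 192), (348, 225), (349, 167), (350, 105)]
175 [(204, 155), (205, 198), (249, 153), (250, 201), (307, 221), (308, 171)]
185 [(210, 161), (211, 191), (250, 184), (251, 229), (307, 225), (308, 179)]
210 [(18, 176), (19, 236), (25, 217), (26, 169), (27, 127), (29, 125), (30, 167), (31, 221), (173, 161), (174, 192), (184, 208), (185, 161)]
230 [(17, 161), (18, 229), (24, 219), (25, 175), (26, 132), (29, 150), (30, 188), (31, 234), (186, 161), (187, 191)]
318 [(18, 144), (19, 197), (26, 200), (27, 155), (207, 173), (208, 213)]
338 [(20, 171), (21, 231), (28, 217), (29, 168), (34, 184), (35, 227), (81, 170)]
262 [(16, 147), (17, 207), (24, 201), (25, 153), (204, 218)]
279 [(16, 136), (17, 182), (18, 232), (24, 208), (25, 165), (26, 127)]
296 [(17, 164), (18, 229), (25, 189), (26, 144), (206, 224)]
```

View pics/w4c.png

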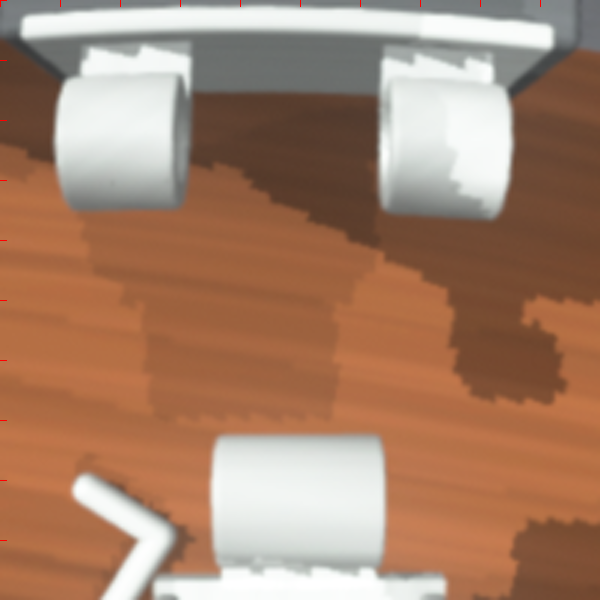

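```bash
cat >> h.py <<'E'
from scipy.optimize import least_squares
def tube(c,yaw,y0,y1,R=10,roll=0):
    a=np.linspace(0,2*np.pi,73); y=np.linspace(y0,y1,9); A,Y=np.meshgrid(a,y); A,Y=A.ravel(),Y.ravel()
    return np.asarray(c)+np.c_[R*np.cos(A),Y,R*np.sin(A)]@Ro.from_euler('xyz',[roll,0,yaw],degrees=True).as_matrix().T
def bb(p,P):
    q=proj(p,P); return np.r_[q.min(0),q.max(0)]   # uL vT uR vB
def fitbox(p,L,R,x0,zfix=None,w=1.0):
    L,R=np.array(L,float),np.array(R,float)
    f=lambda x: np.r_[bb(p,tube(x[:3],x[3],14,30))-L, bb(p,tube(x[:3],x[3],-30,-14))-R, [] if zfix is None else (x[2]-zfix)*w]
    r=least_squares(f,x0,x_scale=[1,1,1,1],diff_step=1e-5); return r.x,r.fun
def fitleaf(p,B,yaw,x0):
    B=np.array(B,float); ok=~np.isnan(B)
    r=least_squares(lambda x:(bb(p,tube(x,yaw,-12,12))-B)[ok],x0,diff_step=1e-5); return r.x,r.fun
E
python3 - <<'E'
from h import *
p,_=wrist(); s=bot.sense()
print(s["position"],s["eef_rot"])
L=[198.3,39.3,243,85];R=[306.3,41.7,350.7,87.7]; B=[250,160,308.3,np.nan]
for z in (None,105): 
    x,f=fitbox(p,L,R,[553,-119.5,105,9],z,5); print("box",x.round(2),f.round(1))
for b in (B,[250,160,308.3,202.5]):
    y,f=fitleaf(p,b,s["eef_rot"][2],[503,-128,103]); print("leaf",y.round(2),f.round(1))
for xx in (x,):
    c,sn=np.cos(np.radians(xx[3])),np.sin(np.radians(xx[3])); d=xx[:3]-y; print("gap fwd,left,up",c*d[0]+sn*d[1],-sn*d[0]+c*d[1],d[2])
T=np.eye(3); print("leaf in tool",Ro.from_euler('xyz',s["eef_rot"],degrees=True).as_matrix().T@(y-s["position"]))
E
```

```text
[ 453.27407205 -135.79156792  100.52701561] [-1.79998517e+02  1.80187941e-03  9.43831289e+00]
box [ 553.7  -116.8   103.44    7.85] [ 0.1 -0.3  0.8  0.6 -0.4 -1.3 -0.4  1. ]
box [ 553.51 -116.85  104.95    7.85] [-0.7 -0.6  0.5  0.9 -0.1 -1.6  0.4  1.3 -0.3]
leaf [ 502.23 -127.32  103.27] [ 0. -0.  0.]
leaf [ 502.11 -127.33  100.04] [ 0.7 -0.9 -0.7  0.9]
gap fwd,left,up 52.34991391566675 3.360821014846416 4.908410511664769
leaf in tool [49.56510946 -0.3363512   0.48634639]
```

The box-relative fit says forward 52, left about 4.7 after a yaw trim of -1.6°, and heights nearly equal. I'll align, go 30 mm forward (still outside the gap) and re-measure.

{"op": "send_rows", "data": {"targets": [[[0,0,0.27,0,-0.1,-0.05,30],[0,0,0,0.2,-0.09,0,30],[0,0,0,0.4,0,0,30],[0,0,0,0.4,0,0,30],[0,0,0,0.2,0,0,30]]]}}

```text
clock: 10.75
position: [483.7, -127.0, 101.7]
eef_rot: [180.0, -0.0, 7.9]
force: [-0.3, -0.2, -1.0]
finger_gap: 0.511
```

{"op": "send_rows", "data": {"targets": [[[0,0,0,0,0,0,30],[0,0,0,0,0,0,30],[0,0,0,0,0,0,30],[0,0,0,0,0,0,30],[0,0,0,0,0,0,30]]]}}

```text
clock: 11.25
position: [482.1, -127.1, 101.8]
eef_rot: [180.0, -0.0, 7.8]
force: [0.1, -0.5, -1.3]
finger_gap: 0.514
```

Run:
```python
from h import *
p,s=wrist(); print(s["position"],s["eef_rot"],s["force"]); np.save("pics/w5.npy",p["pixels"])
a=p["pixels"][90:290,180:380,::-1]
b=cv2.resize(a,None,fx=3,fy=3,interpolation=cv2.INTER_CUBIC)
for i in range(0,200,20):
    cv2.line(b,(i*3,0),(i*3,6),(0,0,255),1);cv2.line(b,(0,i*3),(6,i*3),(0,0,255),1)
cv2.imwrite("pics/w5.png",b)
g=cv2.cvtColor(p["pixels"],cv2.COLOR_RGB2GRAY).astype(int)
for v in (115,122,130,138,172,182,192): print(v,[ (i,g[v][i]) for i in range(185,375) if abs(g[v][i+1]-g[v][i-1])>50])
```

```text
[ 482.13852299 -127.07555586  101.82564531] [ 1.79998956e+02 -5.31027261e-04  7.80893953e+00] [ 0.1010831  -0.52942331 -1.32261527]
115 [(206, np.int64(163)), (207, np.int64(214)), (243, np.int64(184)), (244, np.int64(143)), (309, np.int64(128)), (310, np.int64(175)), (350, np.int64(198)), (351, np.int64(153)), (352, np.int64(103))]
122 [(204, np.int64(145)), (205, np.int64(195)), (242, np.int64(219)), (243, np.int64(172)), (309, np.int64(136)), (310, np.int64(185)), (351, np.int64(223)), (352, np.int64(179)), (353, np.int64(115))]
130 [(204, np.int64(162)), (205, np.int64(221)), (242, np.int64(220)), (243, np.int64(164)), (309, np.int64(137)), (310, np.int64(201)), (352, np.int64(189)), (353, np.int64(129))]
138 [(205, np.int64(182)), (242, np.int64(219)), (243, np.int64(175)), (309, np.int64(149)), (310, np.int64(193)), (352, np.int64(181)), (353, np.int64(118))]
172 [(250, np.int64(175)), (251, np.int64(229)), (307, np.int64(213)), (308, np.int64(160))]
182 [(249, np.int64(153)), (250, np.int64(199)), (307, np.int64(225)), (308, np.int64(175))]
192 [(250, np.int64(163)), (251, np.int64(207)), (307, np.int64(209)), (308, np.int64(163))]
```

View pics/w5.png

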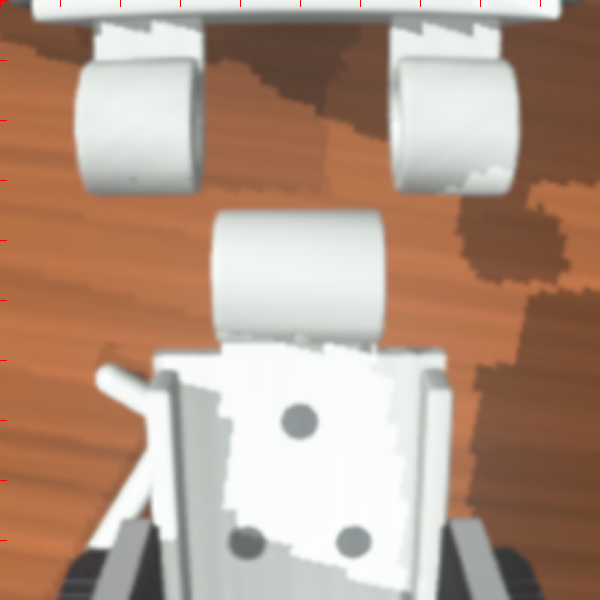

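Run:
```python
from h import *
p,s=wrist(); print(s["position"])
L=[204.2,109.3,248,154.3];R=[309.3,109.3,352.7,154.6]
x,f=fitbox(p,L,R,[553,-119.5,105,8]); print("box",x.round(2),f.round(1))
x5,f=fitbox(p,L,R,[553,-119.5,105,8],105,20); print("box z105",x5.round(2),f.round(1))
yaw=s["eef_rot"][2]
for b in ([249.8,160,308.3,np.nan],[249.8,160,308.3,203.5]):
    y,f=fitleaf(p,b,yaw,[531,-121,104]); print("leaf",y.round(2),f.round(1))
    c,sn=np.cos(np.radians(yaw)),np.sin(np.radians(yaw)); d=x[:3]-y; print("fwd,left,up",(c*d[0]+sn*d[1]).round(2),(-sn*d[0]+c*d[1]).round(2),d[2].round(2))
Rl=Ro.from_euler('z',yaw,degrees=True).as_matrix()
# rim outer width at rim front: axis-> rim top corner offset (-16,+-23,+5); rear (-80)
for z in (100,102,104,106):
    c=np.array([y[0],y[1],z])
    print(z,[proj(p,c+Rl@np.array([xx,yy,5.])).round(1).tolist()[0] for xx in (-16,-40) for yy in(23,-23)])
```

```text
[ 482.16572996 -127.06645159  101.84966172]
box [ 553.65 -116.61  103.67    7.65] [ 0.4 -0.8  0.2  0.8 -0.4 -0.7 -0.3  0.7]
box z105 [ 553.75 -116.6   105.      7.65] [-0.3 -1.  -0.   1.  -0.1 -0.9  0.4  1.  -0.1]
leaf [ 531.37 -119.9   105.05] [ 0. -0. -0.]
fwd,left,up 22.53 0.22 -1.38
leaf [ 531.29 -119.9   102.83] [ 0.5 -0.6 -0.5  0.6]
fwd,left,up 22.6 0.22 0.84
100 [[228.9, 217.2], [329.3, 217.1], [231.8, 263.7], [326.6, 263.7]]
102 [[228.3, 218.6], [330.0, 218.6], [231.3, 265.6], [327.1, 265.6]]
104 [[227.6, 220.1], [330.6, 220.1], [230.7, 267.6], [327.6, 267.6]]
106 [[227.0, 221.7], [331.3, 221.6], [230.1, 269.6], [328.2, 269.6]]
```

The views agree: 22.5 mm to go, 0.2 mm left, height within about 1 mm and yaw within 0.2°. Going in slowly.

{"op": "send_rows", "data": {"targets": [[[0,0,0,0.1,-0.01,0,30],[0,0,0,0.2,0,0,30],[0,0,0,0.2,0,0,30],[0,0,0,0.2,0,0,30],[0,0,0,0.2,0,0,30]]]}}

```text
clock: 11.85
position: [505.1, -123.6, 101.7]
eef_rot: [-180.0, -0.0, 7.8]
force: [0.3, 0.0, -1.4]
finger_gap: 0.512
```

{"op": "send_rows", "data": {"targets": [[[0,0,0,0,0,0,30],[0,0,0,0,0,0,30],[0,0,0,0,0,0,30],[0,0,0,0,0,0,30],[0,0,0,0,0,0,30]]]}}

```text
clock: 12.35
position: [504.5, -123.7, 101.8]
eef_rot: [180.0, -0.0, 7.8]
force: [0.2, -0.6, -1.8]
finger_gap: 0.512
```

Run:
```python
from h import *
p,s=wrist(); print(s["position"],s["eef_rot"],s["force"])
a=p["pixels"][90:290,180:380,::-1]
b=cv2.resize(a,None,fx=3,fy=3,interpolation=cv2.INTER_CUBIC)
cv2.imwrite("pics/w6.png",b)
q=bot.grab_frame("scene"); marks(q,"leaf_axis","jamb_axis","leaf")
cv2.imwrite("pics/s6.png",q["pixels"][:,:,::-1])
```

```text
[ 504.46117   -123.7370621  101.8357172] [ 1.79999693e+02 -2.34010058e-03  7.81292695e+00] [ 0.23934448 -0.63043161 -1.79557109]
leaf_axis [([602.6, 367.6, 9.4], 0.91), ([342.3, 69.6, 10.3], 0.84), ([815.7, 125.8, 11.2], 0.66)]
jamb_axis [([551.9, -120.7, 105.9], 0.64)]
leaf [([780.8, 155.3, 2.2], 0.93), ([364.1, 114.7, 0.0], 0.8), ([510.2, -121.6, 93.4], 0.77)]
```

View pics/w6.png

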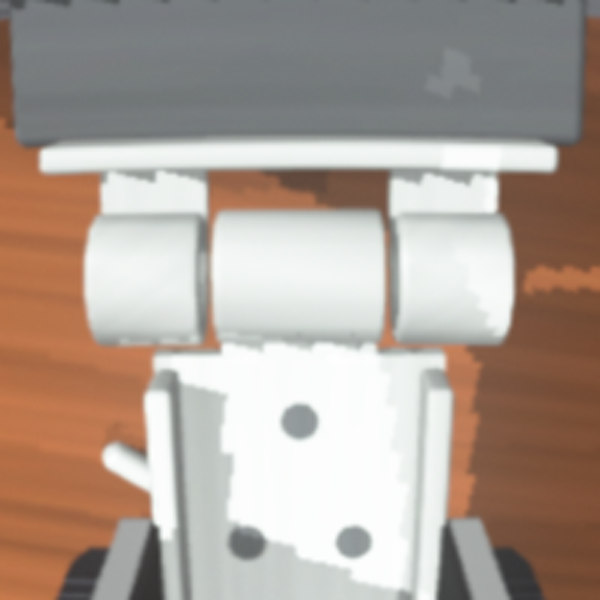

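The three knuckles now sit in a row with even gaps of about 2 mm each side, about 0.4 mm apart in depth and matching in scale. The force reading shows no contact. I'll make a 0.5 mm upward trim, settle and hand in.

{"op": "send_rows", "data": {"targets": [[[0,0,0,-0.01,0,-0.02,30],[0,0,0,0,0,0,30],[0,0,0,0,0,0,30],[0,0,0,0,0,0,30],[0,0,0,0,0,0,30]]]}}

```text
clock: 13.1
position: [504.3, -123.8, 102.3]
eef_rot: [180.0, 0.0, 7.8]
force: [0.3, 0.7, -2.0]
finger_gap: 0.514
```

{"op": "send_rows", "data": {"targets": [[[0,0,0,0,0,0,30],[0,0,0,0,0,0,30],[0,0,0,0,0,0,30],[0,0,0,0,0,0,30],[0,0,0,0,0,0,30]]]}}

```text
clock: 13.6
position: [504.3, -123.8, 102.3]
eef_rot: [-180.0, 0.0, 7.8]
force: [-0.9, 0.0, -0.8]
finger_gap: 0.52
```

Run:
```python
from h import *
p,s=wrist(); print(s["position"],s["force"],s["finger_gap"])
# from w6 outlines
x,f=fitbox(p,[208,160.9,249.3,204.9],[309.5,160.9,351.4,205],[553,-117,105,8]); print(x.round(2),f.round(1))
for b in (np.nan,204.5):
    y,f=fitleaf(p,[250.3,160,308.4,b],s["eef_rot"][2],[553,-117,105]); print(y.round(2),f.round(1))
```

```text
[ 504.28118508 -123.75790074  102.25714921] [-0.8553327   0.03495951 -0.84518353] 0.5196379265447139
[ 553.25 -116.82  104.54    7.73] [-0.1 -0.5  0.8  0.5 -0.5 -0.5 -0.2  0.5]
[ 553.35 -116.72  104.53] [-0.  0.  0.]
[ 553.32 -116.73  103.78] [ 0.2 -0.2 -0.2  0.2]
```

The fit puts the leaf axis within about 1 mm of the jamb axis in every direction, so I'm handing in.

```bash
python3 -c "
from workcell import bot
bot.close_job(); s=bot.sense(); print(s['clock'],s['position'],s['force'],s['finger_gap'])"
```

```text
the job is handed in; nothing more can be done
the job is handed in; nothing more can be done
```

I gripped the single-knuckle leaf across its rims, lifted it, and brought its knuckle in from the front between the box's two knuckles. I handed the job in at about 13.7 s with the leaf held there in the air. No verdict was reported.

- **Fit:** The last wrist-camera fit put the leaf axis at (553.3, -116.7, 103.8 to 104.5) mm and the jamb axis at (553.3, -116.8, 104.5) mm. Their yaws differ by about 0.1°. I read the knuckle edges just before the final trim of 0.5 mm up and 0.25 mm back, so the true leaf height is about 0.5 mm higher.
- **Contact and steadiness:** Wrist force stayed within about 2 N, so nothing pointed to contact with the box. The pose did not change over the last 0.5 s, and the fingers stayed stopped on the leaf.
- **Disagreements:** Height is the least certain number. The trained networks put the leaf 2 to 3 mm lower than the jamb, but they had also read low while the leaf lay on the desk. The networks and the wrist fit also differ by about 3 mm on the jamb's y. I relied on the wrist views, which show both parts in the same picture.
- **Not checked:** I did not measure the other items' positions again at the end. My only moves near the desk were at the leaf itself.

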